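Third hand at the sewing mechanic's jig

TASK

Pick up the aluminium guide body that has a brass stud at one end only and a flat end at the other, and show first its flat end, then its stud, squarely to the inspection camera, the flat end and the stud's tip each centred about 70 mm in front of the lens and kept still for a good second. Then press its flat end squarely against the spring-backed fence plate of the jig, level and centred on the bolt hole, with a steady push of about 10 N (never over 20 N), so that the mechanic can bolt it from behind; finish while still holding it there in the gripper, clear of the jig's base. Leave everything else on the bench where it is.

Things in the scene. Friction and masses are not known exactly. Their poses are not given: they have to be found in the camera images.
- guide: the guide body to hold: a loose aluminium block 100 x 28 x 44 mm (x, y, z; about 0.33 kg) lying on the bench. Its +x end is flat with a small 8 mm bore; from the middle of its -x end a brass stud, 12 mm in diameter, stands out 20 mm. Origin: centre of the block's underside; x along its length towards the flat end, z up. It is gripped across its 28 mm width
- guide_center (a point): the guide body's centre, half-way up (22 mm above its underside), axes as the body's
- guide_face (a point): the middle of the guide body's flat end, 50 mm from its centre along +x, 22 mm above its underside
- guide_stud (a point): the tip of the guide body's stud, 70 mm from its centre along -x, 22 mm above its underside
- twin_center (a point): centre of a similar loose block of the same size that has a stud at both ends: not wanted, leave it
- nose_center (a point): centre of a similar loose block of the same size with no stud and one rounded end: not wanted, leave it
- jig: the fitting jig, fixed to the bench: a steel base plate 150 x 130 x 12 mm with a back wall 125 mm high. In front of the wall, on two sprung rods, hangs the upright fence plate, 96 mm wide, 8 mm thick, from 55 to 125 mm above the bench. Origin: on the bench under the middle of the plate's free front face; x points from the front into the jig (the direction of the push); the base reaches from 5 mm before the origin to 145 mm behind it
- fence_hole (a point): centre of the 20 mm bolt hole in the front face of the fence plate, 95 mm above the bench; axes as the jig's, it moves with the plate
- fence (a joint): how far the fence plate is pushed back, in m: 0 free, at most 0.025. Its spring pushes back with 3 N at 0 and 1 N more for each mm (10 N at 0.007)
- viewer: the inspection camera, fixed to the bench: a round foot (90 mm), a thin post and a grey head 46 mm square, 55 mm long, its lens axis 120 mm above the bench, its top at 143 mm. It looks along its own -x; origin on the bench; the lens front is 12 mm from the origin along -x
- viewer_focus (a point): the camera's focus, on the lens axis 70 mm in front of the lens, 120 mm above the bench; axes as the camera's: it looks along -x, so the shown end points along +x here
- cone: loose paper-coloured thread cone, 68 mm wide, 135 mm high, origin under its centre: leave it
- oil: loose white oil bottle, 44 mm wide, 120 mm high, origin under its centre: leave it
- tin: loose round steel bobbin tin, 72 mm wide, 32 mm high, origin under its centre: leave it
- driver: loose screwdriver lying on the bench along its x, about 200 mm long: leave it
There are look-alikes about, which are no part of the job. What is shaped like the jig but green is not meant.

How it is judged:
On the way, in this order (a step that is already met when the one before it is completed fails the run):
1. the flat end is shown squarely to the inspection camera and kept still (distance between guide_face and viewer_focus below 0.03 m and angle between the x axis of guide_center and the x axis of viewer_focus, either way round below 0.26 rad and linear speed of guide below 0.03 m/s and contact force between the fingers and guide above 1 N), for 0.5 s.
2. the stud end is shown squarely to the inspection camera and kept still (distance between guide_stud and viewer_focus below 0.03 m and angle between the x axis of guide_center and the x axis of viewer_focus, either way round below 0.26 rad and linear speed of guide below 0.03 m/s and contact force between the fingers and guide above 1 N), for 0.5 s.
At the end, for the whole second after the job is handed in: Still gripped, at rest, its centre over 80 mm above the bench; flat end pressed on the fence plate with 5 to 15 N (plate 1.5 to 13 mm back), the middle of that end within 11 mm of the bolt hole's centre, its length within 0.13 rad of the push direction, upright within 0.15 rad (contact force between guide and jig between 5 and 15 N and distance between guide_face and fence_hole below 0.011 m and angle between the x axis of guide_center and the x axis of fence_hole, either way round below 0.13 rad and angle between guide_center's own z axis and vertical below 0.15 rad and height (world z) of guide_center above 0.08 m and value of joint fence between 0.0015 and 0.013 m and contact force between the fingers and guide above 2 N and linear speed of guide below 0.02 m/s); the arm keeps its last pose, push and grip.
It fails at once if another thing on the bench was moved (more than 30 mm) (distance of any of twin_center, nose_center, cone, oil, tin, driver from where it was at the start of the episode above 0.03 m).
It fails at once if the guide body was pushed against the jig with more than 22 N (contact force between guide and jig above 22 N).
It also fails if it takes over 64 s, if anything falls off the work surface, if the arm or the gripper's body presses on something with over 40 N, if the wrist force passes 120 N, or if a joint passes its speed limit or range.

ROBOT

A 6-joint arm with a two-finger parallel gripper is mounted at the origin on the work surface. World frame = base frame: x ahead of the robot, y to its left, z up, the work surface at z = 0. Lengths are in m, angles in rad, forces in N, time in s.
With the tool pointing down it reaches from about 0.35 to 0.975 m from the base axis. Payload 4.9 kg.
Tool frame: the origin (TCP) lies on the mounting face of the last link; the fingertips stand 173 mm ahead of it and the grasp point (between the pads) lies 155 mm ahead of it; z points along the fingers, y is the line along which they close (so a half turn about z gives the same grasp; the last joint's range is limited). The gripper opens to 85 mm and grips with 20 to 120 N. Pads are 22 mm wide; open, the fingers measure 114 mm over their backs; the gripper's body (76 mm by 85 mm) begins 54 mm behind the grasp point. The pads swing forward as they close: fully open they stand 13 mm farther back than shut.
Start: joints at [-1.222, 0.053, 1.613, -0, 1.476, -0.119], TCP at [0.282, -0.558, 0.405] pointing down, gripper open.
Joint ranges: [-3.01, 3.01], [-1.01, 2.22], [0.06, 2.58], [-1.02, 4.17], [0.09, 2.62], [-3.14, 3.14]. Speed limits (rad/s): [2.57, 2.57, 3.14, 3.14, 3.14, 3.14].

INTERFACE

Orientations are given as a rotation vector (axis times angle).
In Python, from station import monitor, eyes, finish_job gives the robot as it stands. The module is installed in compiled form; this text tells all that it offers.
- The arm moves only by the tool step_arm, never from a script. Its argument "commands" is a list of rows, each a list of 3 entries, a list of its own where there are three numbers: the opening in per cent of the stroke, from 0 (shut) to 100 (fully open), then the shift along the tool's x, y, z in mm, then the turn about the tool's z in degrees. In form: [[hand, [x, y, z], yaw], ...]. A call has 1 to 12 rows; each row is the pose to reach, as a shift and turn from the pose commanded when the call began, along the tool's axes at that moment; what a row does not reach only later rows make up. A row lasts 1/8 s, in which the tool goes at most 62.5 mm and 10.7 degrees, less where a joint would pass 70% of its speed; a pose out of reach is approached as far as the arm can. A call with a gripper value outside its range is refused whole. The fingers move at their own pace and stop on an object; "squeeze" is the grip in N (left out, the last holds). Time passes only in rows, so rows that repeat a pose let the fingers close. It gives the time, the measured TCP pose, the force, the opening and the grip force at its end, in the units of the state.
- monitor.get_obs(): the state, without advancing time (a new reading comes with each control period).
- eyes.get_image(name): name is "side" or "top"; returns the picture (384x512x3 uint8, red, green, blue); there is no depth.
- eyes.camera_info(name): a dict with "camera_matrix" (3x3 intrinsics, pixels), "extrinsics" (4x4, takes a point from camera to world coordinates). Camera axes: x right, y down, z forward; pixel columns grow to the right and rows downward; lengths in m; the calibration is good to about 2 mm. A picture is of the moment at which its call begins. camera_info takes no time and is no camera call.
- finish_job(): hands the job in; it is judged then, once.
The state is a dict: "t": time; "q": joint angles; "dq": joint speeds; "effort": joint torques, N m; "tool_pos": TCP position; "tool_rot": TCP orientation; "contact_force": force on the tool from outside, world axes, zero at the start; "wrist_torque": the same for the moment, N m; "opening": finger opening in m; "grip_force": force on a finger pad.
Only numpy, scipy, OpenCV 4.12 (cv2) and the standard library are available. Lean on these libraries where they do the work, as an engineer would, in place of code of your own. Each camera call takes 0.05 s, during which the arm holds its last target. There are 200 camera calls.

## Working session

There is one attempt and no reset: what is moved stays moved. The work goes in short steps, Python scripts to look and compute and a tool call to move; the robot and the scene stay as the last step left them, time stands still between calls to the robot, and variables do not carry over. Pictures are saved under pics/ and viewed, at most 10 in all, crops included, and the job is handed in when it is done.

Besides the shell and the picture viewer there is one more tool, called as name(argument=value, ...) on one line, values as JSON. step_arm: Moves the arm, as the interface text tells. Its arguments: {"type":"object","properties":{"commands":{"type":"array"},"squeeze":{"type":"number"}},"required":["commands"]}

```bash
mkdir -p pics
python3 - <<'E'
from station import monitor, eyes
import cv2,numpy as np
o=monitor.get_obs();print({k:np.round(v,3).tolist() for k,v in o.items()})
for n in("top","side"):
    cv2.imwrite(f"pics/{n}0.png",eyes.get_image(n)[:,:,::-1]);i=eyes.camera_info(n);print(n,np.round(i["camera_matrix"],1).tolist(),np.round(i["extrinsics"],3).tolist())
E
```

```text
{'t': 0.0, 'q': [-1.222, 0.053, 1.614, -0.0, 1.476, -0.119], 'dq': [-0.002, 0.002, 0.001, 0.0, 0.001, 0.001], 'effort': [-0.0, -39.368, -37.018, -0.0, 0.007, -0.0], 'tool_pos': [0.282, -0.558, 0.403], 'tool_rot': [-3.054, -0.728, 0.0], 'contact_force': [0.415, 0.326, -0.12], 'wrist_torque': [-0.006, -0.048, -0.043], 'grip_force': 0.0, 'opening': 0.085}
top [[499.8, 0.0, 256.4], [0.0, 499.8, 196.4], [0.0, 0.0, 1.0]] [[0.029, -0.997, 0.065, 0.482], [-0.999, -0.031, -0.018, 0.008], [0.02, -0.064, -0.998, 1.473], [0.0, 0.0, 0.0, 1.0]]
side [[373.7, 0.0, 257.7], [0.0, 373.7, 193.4], [0.0, 0.0, 1.0]] [[-0.822, -0.292, 0.489, 0.116], [-0.57, 0.436, -0.697, 0.686], [-0.009, -0.851, -0.525, 0.623], [0.0, 0.0, 0.0, 1.0]]
```

View pics/top0.png

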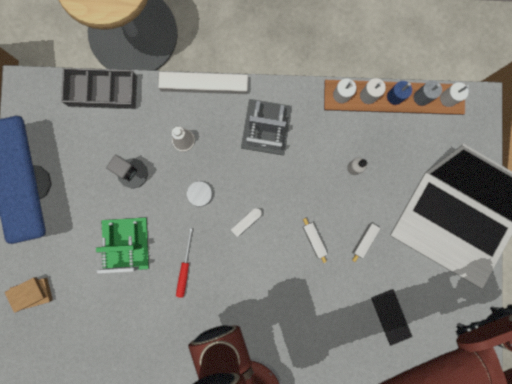

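View pics/side0.png

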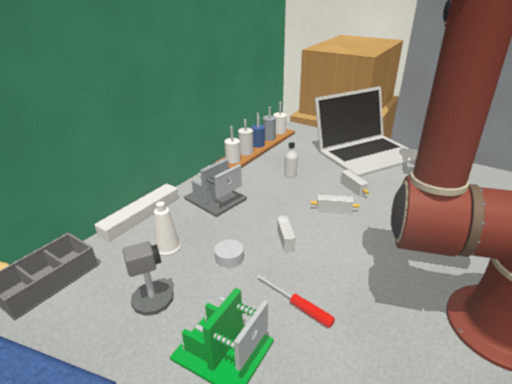

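Candidates in the top view: (247,221) has a rounded end and no stud (nose); (315,241) has brass at both ends (twin); (367,241) has brass at its lower-left end only (guide). The grey jig is at (267,127), the green look-alike at (123,245), and the viewer at (127,170). I'll check the guide in a close crop.

Run:
```python
import cv2,numpy as np
a=cv2.imread("pics/top0.png");b=cv2.imread("pics/side0.png")
def c(i,x,y,w,h):return cv2.resize(i[y:y+h,x:x+w],(400,300),interpolation=cv2.INTER_CUBIC)
cv2.imwrite("pics/crop1.png",np.vstack([np.hstack([c(a,300,205,100,75),c(a,232,90,72,75)]),np.hstack([c(a,95,140,72,54),c(b,115,150,140,165)])]))
```

```text
(no output)
```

View pics/crop1.png

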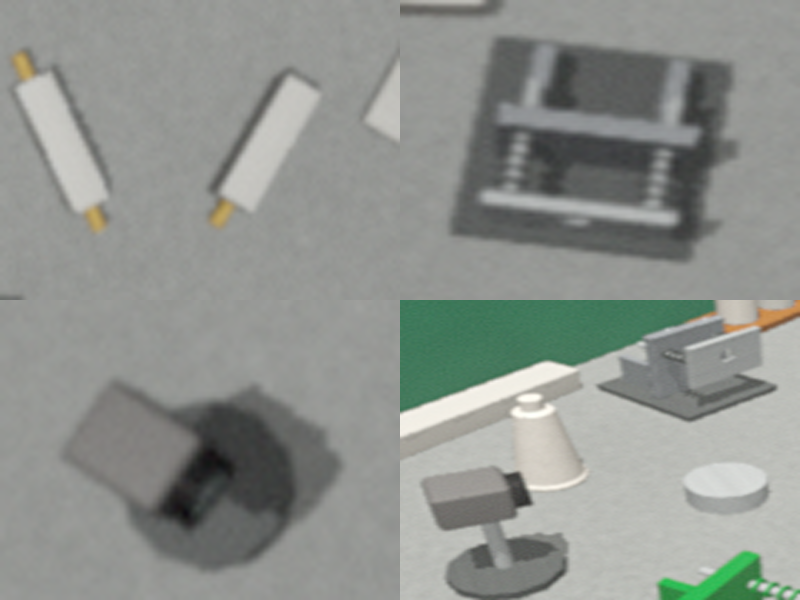

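The crop confirms it: the guide is the right-hand block, with its stud at the lower left near (355,258) and its flat end at the upper right near (374,226). The fence plate's hole faces down in the image, towards the robot, and the viewer's lens points down and to the right.

```bash
cat > h.py <<'E'
import cv2,numpy as np
from station import monitor,eyes
from scipy.spatial.transform import Rotation as R
def ray(n,px,z):
    i=eyes.camera_info(n);E=np.array(i["extrinsics"]);K=np.array(i["camera_matrix"])
    px=np.atleast_2d(px).astype(float);d=(E[:3,:3]@np.linalg.inv(K)@np.c_[px,np.ones(len(px))].T).T
    return E[:3,3]+d*((z-E[2,3])/d[:,2])[:,None]
def big(m):
    c=max(cv2.findContours(m.astype(np.uint8),cv2.RETR_EXTERNAL,cv2.CHAIN_APPROX_NONE)[0],key=cv2.contourArea);return c
def goto(p,head):
    """shift (tool mm) and yaw (deg) to bring grasp point to p with tool x heading (deg)"""
    o=monitor.get_obs();M=R.from_rotvec(o["tool_rot"]).as_matrix()
    g=np.array(o["tool_pos"])+M[:,2]*.155
    h=np.degrees(np.arctan2(M[1,0],M[0,0]));y=-((head-h+180)%360-180)
    print("t",round(o["t"],2),"grasp",g.round(4),"head",round(h,1),"shift",(M.T@(np.array(p)-g)*1000).round(1),"yaw",round(y,1),"q6",np.degrees(o["q"][5]).round(),"F",np.round(o["contact_force"],1),"grip",round(o["grip_force"],1),"open",round(o["opening"],4))
E
python3 - <<'E'
from h import *
a=cv2.imread("pics/top0.png");hsv=cv2.cvtColor(a,cv2.COLOR_BGR2HSV);g=cv2.cvtColor(a,cv2.COLOR_BGR2GRAY)
def sub(m,x,y,w,h):
    k=np.zeros_like(m);k[y:y+h,x:x+w]=m[y:y+h,x:x+w];return k
def rect(m,z,nm):
    r=cv2.minAreaRect(big(m));P=ray("top",cv2.boxPoints(r),z);e=[P[1]-P[0],P[2]-P[1]]
    L=[np.linalg.norm(v) for v in e];l=e[int(np.argmax(L))]
    print(nm,np.round(r[0],1),"ctr",P.mean(0).round(4),"sizes",np.round(L,4),"long heading",np.degrees(np.arctan2(l[1],l[0])).round(1));return P
print("bench",a[215:220,350:355].mean((0,1)),"guide",a[241,367],"head",a[163:168,116:121].mean((0,1)),"foot",a[180,135],"plate",a[139:144,265:272].max((1)))
rect(sub(g>185,340,215,40,50),.044,"guide top")
b=sub((hsv[...,1]>90)&(hsv[...,0]<35),340,245,30,25);ys,xs=np.nonzero(b);print("stud",ray("top",[xs.mean(),ys.mean()],.022),xs.mean(),ys.mean())
P=rect(sub(g>165,240,130,50,20),.125,"plate");print(P.round(4).tolist())
f=sub(g<85,95,150,60,45);ys,xs=np.nonzero(f);print("foot bbox",xs.min(),xs.max(),ys.min(),ys.max())
C=np.array([[115,380],[200,440],[150,510],[62,455]],float);C=np.c_[95+C[:,0]*.18,140+(C[:,1]-300)*.18]
P=ray("top",C,.143);print("head",P.round(4).tolist(),[np.linalg.norm(P[i]-P[i-1]).round(4) for i in range(4)])
E=np.array(eyes.camera_info("top")["extrinsics"])
for cx,cy in[(95+217*.18,140+(487-300)*.18)]:print("foot",ray("top",[cx,cy],.005))
E
```

```text
bench [149.2 152.6 150.6] guide [194 198 199] head [126.52 128.68 130.8 ] foot [101 102  99] plate [[108 108 106]
 [143 144 142]
 [175 175 173]
 [182 183 180]
 [179 180 178]]
guide top [367.  240.4] ctr [ 0.459  -0.3375  0.044 ] sizes [0.0948 0.0238] long heading -29.2
stud [[ 0.40770874 -0.30837695  0.022     ]] 354.95 257.7
plate [263.4 141.4] ctr [ 0.7208 -0.0305  0.125 ] sizes [0.0054 0.0914] long heading -97.7
[[0.7242, 0.0151, 0.125], [0.7296, 0.0144, 0.125], [0.7174, -0.0761, 0.125], [0.712, -0.0754, 0.125]]
foot bbox 122 147 159 185
head [[0.6697, 0.363, 0.143], [0.642, 0.3211, 0.143], [0.6076, 0.3434, 0.143], [0.6327, 0.3865, 0.143]] [np.float64(0.0438), np.float64(0.0502), np.float64(0.041), np.float64(0.0499)]
foot [[0.63388799 0.34348149 0.005     ]]
```

Run:
```python
from h import *
a=cv2.imread("pics/top0.png");g=cv2.cvtColor(a,cv2.COLOR_BGR2GRAY)
print(g[158:186,110:150:1][:, :].tolist() if 0 else "")
k=np.zeros_like(g);k[150:195,105:155]=(g[150:195,105:155]<55)*1
P=ray("top",cv2.boxPoints(cv2.minAreaRect(big(k))),.13);print("lens top",cv2.boxPoints(cv2.minAreaRect(big(k))).round(1).tolist(),P.round(4).tolist())
b=cv2.cvtColor(cv2.imread("pics/side0.png"),cv2.COLOR_BGR2GRAY)
k=np.zeros_like(b);k[230:280,120:180]=(b[230:280,120:180]<60)*1
B=cv2.boxPoints(cv2.minAreaRect(big(k)));print("lens side",B.round(1).tolist(),ray("side",[B.mean(0),[160,254.]],.12).round(4).tolist())
d=np.array([-np.cos(np.radians(58)),-np.sin(np.radians(58))]);H=np.array([.638,.3535])
for n,q in(("lens",P[:,:2]),("foot",np.array([[.634,.3435]]))):print(n,"along from head centre",((q-H)@d).round(4),"perp",((q-H)@[-d[1],d[0]]).round(4))
goto([.459,-.3375,.1],-29.2)
```

```text
lens top [[123.5999984741211, 177.10000610351562], [132.10000610351562, 164.39999389648438], [138.3000030517578, 168.5], [129.8000030517578, 181.1999969482422]] [[0.6109, 0.3424, 0.13], [0.6459, 0.3214, 0.13], [0.6352, 0.3042, 0.13], [0.6002, 0.3253, 0.13]]
lens side [[156.0, 258.0], [159.0, 258.0], [159.0, 262.0], [156.0, 262.0]] [[0.6069, 0.338, 0.12], [0.6164, 0.3226, 0.12]]
lens along from head centre [0.0238 0.0231 0.0433 0.044 ] perp [-0.0171  0.0237  0.0237 -0.0171]
foot along from head centre [0.0106] perp [0.0019]
t 0.1 grasp [ 0.2816 -0.5573  0.2486] head 26.8 shift [ 257.4 -116.   148.8] yaw 56.0 q6 -7.0 F [ 0.7 -0.2 -0.3] grip 0.0 open 0.0854
```

step_arm(commands=[[100,[45,-20,20],10],[100,[90,-40,45],20],[100,[140,-60,75],30],[100,[190,-85,105],40],[100,[230,-105,130],50],[100,[257,-116,149],56],[100,[257,-116,149],56],[100,[257,-116,149],56]], squeeze=60)

```text
t: 1.1
tool_pos: [0.4588, -0.3389, 0.2561]
tool_rot: [3.04, -0.79, 0.0]
contact_force: [0.6, 0.6, -0.3]
opening: 0.0852
grip_force: 0.0
```

Run:
```python
from h import *
goto([.459,-.3375,.025],-29.2)
a=cv2.resize(eyes.get_image("side")[110:230,280:440,::-1],(800,600),interpolation=cv2.INTER_CUBIC);cv2.imwrite("pics/s1.png",a)
```

```text
t 1.1 grasp [ 0.4588 -0.339   0.1011] head -29.1 shift [-0.6 -1.4 76.1] yaw 0.1 q6 75.0 F [ 0.6  0.6 -0.3] grip 0.0 open 0.0852
```

View pics/s1.png

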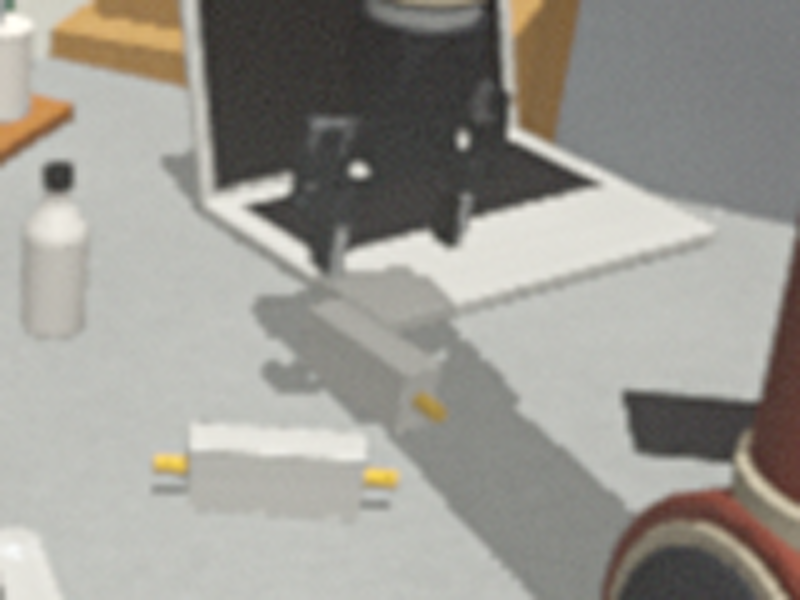

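The open fingers straddle the block lengthwise, with the stud facing the side camera at crop (430,405), so I'll go down and grip it.

step_arm(commands=[[100,[0,0,30],0],[100,[-1,-1,60],0],[100,[-1,-1,75],0],[100,[-1,-1,75],0],[0,[-1,-1,75],0],[0,[-1,-1,75],0],[0,[-1,-1,75],0],[0,[-1,-1,75],0],[0,[-1,-1,75],0],[0,[-1,-1,75],0]], squeeze=60)

```text
t: 2.4
tool_pos: [0.459, -0.3374, 0.1817]
tool_rot: [3.04, -0.792, 0.002]
contact_force: [-0.2, 0.7, 5.8]
opening: 0.0272
grip_force: 61.1
```

Run:
```python
from h import *
goto([.459,-.3375,.2],-29.2)
```

```text
t 2.4 grasp [ 0.4592 -0.3375  0.0267] head -29.2 shift [ 1.000e-01  1.000e-01 -1.733e+02] yaw 0.0 q6 75.0 F [-0.2  0.7  5.8] grip 61.1 open 0.0272
```

step_arm(commands=[[0,[0,0,-10],0],[0,[0,0,-40],0],[0,[0,0,-80],0],[0,[0,0,-130],0],[0,[0,0,-173],0],[0,[0,0,-173],0],[0,[0,0,-173],0]])

```text
t: 3.28
tool_pos: [0.4579, -0.3365, 0.3513]
tool_rot: [-3.038, 0.791, 0.005]
contact_force: [-0.2, 0.6, -4.2]
opening: 0.0272
grip_force: 60.2
```

Run:
```python
from h import *
u=np.array([np.cos(np.radians(58)),np.sin(np.radians(58))]);f=np.array([.58,.262])
goto([*(f-.05*u-.08*u),.2],58)
goto([*(f-.05*u),.125],58)
```

```text
t 3.27 grasp [ 0.4575 -0.3361  0.1963] head -29.2 shift [-191.2 -452.    -2.5] yaw -87.2 q6 75.0 F [-0.2  0.6 -4.2] grip 60.2 open 0.0272
t 3.27 grasp [ 0.4575 -0.3361  0.1963] head -29.2 shift [-187.  -531.9   72.5] yaw -87.2 q6 75.0 F [-0.2  0.6 -4.2] grip 60.2 open 0.0272
```

step_arm(commands=[[0,[-8,-20,0],-5],[0,[-25,-60,0],-13],[0,[-45,-105,0],-22],[0,[-65,-155,0],-31],[0,[-85,-205,0],-40],[0,[-108,-255,0],-49],[0,[-128,-305,0],-58],[0,[-150,-355,0],-67],[0,[-170,-400,0],-75],[0,[-185,-437,0],-83],[0,[-191,-452,0],-87],[0,[-191,-452,0],-87]])

```text
t: 4.78
tool_pos: [0.5114, 0.1515, 0.3502]
tool_rot: [-2.747, -1.519, 0.009]
contact_force: [0.2, -0.5, -4.4]
opening: 0.0273
grip_force: 60.2
```

Run:
```python
from h import *
u=np.array([np.cos(np.radians(58)),np.sin(np.radians(58))]);f=np.array([.58,.262])
goto([*(f-.05*u),.125],58)
cv2.imwrite("pics/t2.png",eyes.get_image("top")[:,:,::-1])
a=cv2.imread("pics/t2.png")[100:250,60:260];b=eyes.get_image("side")[180:330,100:300,::-1]
cv2.imwrite("pics/c2.png",np.vstack([cv2.resize(x,(400,300),interpolation=3) for x in(a,b)]))
```

```text
t 4.78 grasp [0.5105 0.1514 0.1952] head 57.9 shift [80.9  0.5 69.9] yaw -0.1 q6 41.0 F [ 0.2 -0.5 -4.4] grip 60.2 open 0.0273
```

View pics/c2.png

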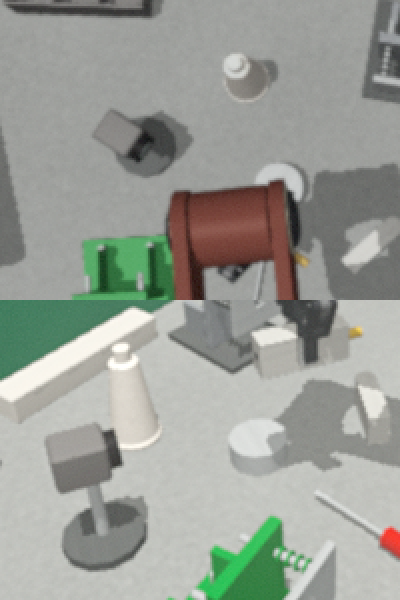

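The block is held level, with its flat end pointing left towards the lens (side crop) and its stud trailing. I'll lower it and move in.

step_arm(commands=[[0,[5,0,25],0],[0,[20,0,50],0],[0,[40,0,70],0],[0,[60,0,70],0],[0,[75,0,70],0],[0,[81,0,70],0],[0,[81,0,70],0],[0,[81,0,70],0]])

```text
t: 5.88
tool_pos: [0.5553, 0.2189, 0.2838]
tool_rot: [2.75, 1.518, -0.0]
contact_force: [-0.0, -0.3, -3.5]
opening: 0.0272
grip_force: 60.1
```

Run:
```python
from h import *
u=np.array([np.cos(np.radians(58)),np.sin(np.radians(58))]);f=np.array([.58,.262])
goto([*(f-.05*u),.125],58)
b=eyes.get_image("side")[190:310,110:270,::-1]
cv2.imwrite("pics/c3.png",cv2.resize(b,(800,600),interpolation=3))
```

```text
t 5.88 grasp [0.5553 0.2188 0.1288] head 57.8 shift [-0.3 -1.9  3.8] yaw -0.2 q6 47.0 F [-0.  -0.3 -3.5] grip 60.1 open 0.0272
```

View pics/c3.png

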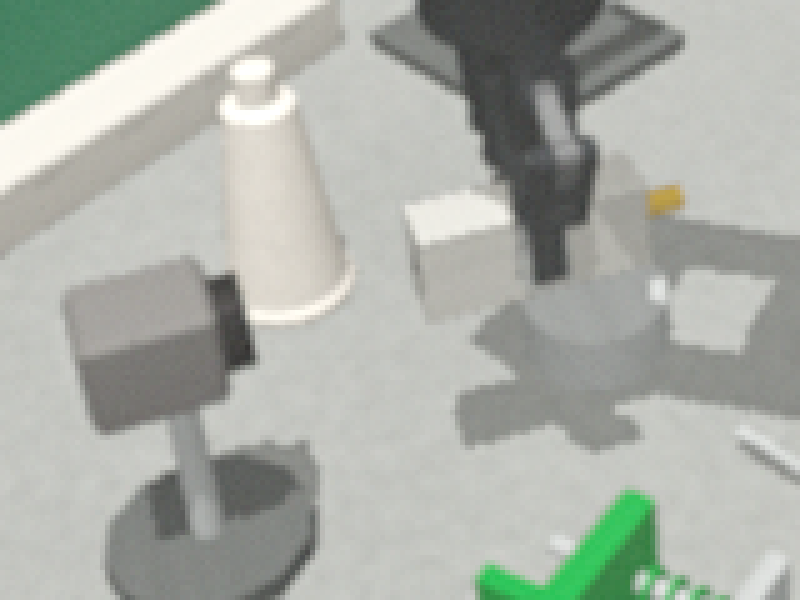

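The flat end's centre is at crop (418,262), facing the lens front at (245,322) across a clear gap. I'll check the distance and hold still.

step_arm(commands=[[0,[0,-2,3],0],[0,[0,-2,3],0],[0,[0,-2,3],0],[0,[0,-2,3],0],[0,[0,-2,3],0],[0,[0,-2,3],0],[0,[0,-2,3],0],[0,[0,-2,3],0],[0,[0,-2,3],0],[0,[0,-2,3],0],[0,[0,-2,3],0],[0,[0,-2,3],0]])

```text
t: 7.42
tool_pos: [0.5537, 0.2203, 0.2807]
tool_rot: [-2.75, -1.518, -0.0]
contact_force: [-0.3, 0.2, -3.5]
opening: 0.0273
grip_force: 60.1
```

Run:
```python
from h import *
P=ray("side",[[159,254.4],[193.6,242.4]],.12);d=P[1]-P[0];print(P,np.linalg.norm(d),np.degrees(np.arctan2(d[1],d[0])))
u=np.array([np.cos(np.radians(58)),np.sin(np.radians(58))]);f=np.array([.58,.262])
goto([*(f-.05*u),.125],58)
```

```text
[[0.61719317 0.32457532 0.12      ]
 [0.58519558 0.25657649 0.12      ]] 0.07515109158267788 -115.19983626853309
t 7.42 grasp [0.5537 0.2203 0.1257] head 57.8 shift [-0.7  0.2  0.7] yaw -0.2 q6 47.0 F [-0.3  0.2 -3.5] grip 60.1 open 0.0273
```

step_arm(commands=[[0,[-10,0,0],0],[0,[-35,0,0],0],[0,[-65,0,0],-5],[0,[-85,0,0],-14],[0,[-90,0,0],-24],[0,[-90,0,0],-34],[0,[-90,0,0],-44],[0,[-90,0,0],-54],[0,[-90,0,0],-64],[0,[-90,0,0],-74],[0,[-90,0,0],-84],[0,[-90,0,0],-90]])

```text
t: 8.93
tool_pos: [0.5054, 0.1437, 0.2807]
tool_rot: [-0.866, -3.02, 0.0]
contact_force: [-0.6, -0.1, -3.7]
opening: 0.0275
grip_force: 60.2
```

step_arm(commands=[[0,[0,0,0],-10],[0,[0,0,0],-20],[0,[0,0,0],-30],[0,[0,0,0],-40],[0,[0,0,0],-50],[0,[0,0,0],-60],[0,[0,0,0],-70],[0,[0,0,0],-80],[0,[0,0,0],-87],[0,[0,0,0],-90],[0,[0,0,0],-90]])

```text
t: 10.3
tool_pos: [0.5055, 0.1438, 0.2807]
tool_rot: [1.517, -2.751, 0.0]
contact_force: [-0.6, -0.0, -3.2]
opening: 0.0273
grip_force: 60.2
```

Run:
```python
from h import *
u=np.array([np.cos(np.radians(58)),np.sin(np.radians(58))]);f=np.array([.58,.262])
goto([*(f-.07*u),.125],-122)
```

```text
t 10.3 grasp [0.5055 0.1438 0.1257] head -122.3 shift [-69.8  -0.3   0.7] yaw -0.3 q6 -140.0 F [-0.6 -0.  -3.2] grip 60.2 open 0.0273
```

step_arm(commands=[[0,[-15,0,0],0],[0,[-35,0,0],0],[0,[-55,0,0],0],[0,[-67,0,0],0],[0,[-70,0,1],0],[0,[-70,0,1],0],[0,[-70,0,1],0],[0,[-70,0,1],0],[0,[-70,0,1],0],[0,[-70,0,1],0],[0,[-70,0,1],0],[0,[-70,0,1],0]])

```text
t: 11.8
tool_pos: [0.5431, 0.2034, 0.2797]
tool_rot: [-1.518, 2.75, -0.0]
contact_force: [0.0, -0.0, -3.4]
opening: 0.0276
grip_force: 60.2
```

Run:
```python
from h import *
b=eyes.get_image("side")[190:310,110:270,::-1]
cv2.imwrite("pics/c4.png",cv2.resize(b,(800,600),interpolation=3))
```

```text
(no output)
```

View pics/c4.png

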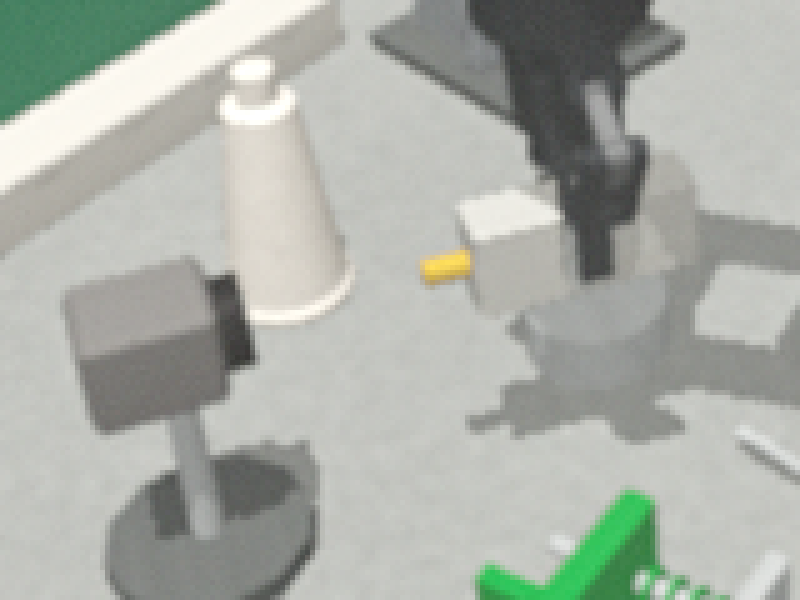

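step_arm(commands=[[0,[0,0,0],0],[0,[0,0,0],0],[0,[0,0,0],0],[0,[0,0,0],0]])

```text
t: 12.35
tool_pos: [0.5431, 0.2034, 0.2797]
tool_rot: [1.518, -2.75, -0.0]
contact_force: [0.4, -0.0, -3.7]
opening: 0.0276
grip_force: 60.2
```

The stud tip at crop (425,270) faces the lens squarely, at the spot where the flat end was. Now I'll retreat, rise and turn back the long way, because of the joint 6 range.

step_arm(commands=[[0,[10,0,0],0],[0,[35,0,-10],0],[0,[60,0,-30],5],[0,[70,0,-50],15],[0,[70,0,-65],25],[0,[70,0,-75],35],[0,[70,0,-75],45],[0,[70,0,-75],55],[0,[70,0,-75],65],[0,[70,0,-75],75],[0,[70,0,-75],85],[0,[70,0,-75],90]])

```text
t: 13.85
tool_pos: [0.5054, 0.1437, 0.3546]
tool_rot: [-0.877, -3.017, 0.001]
contact_force: [-0.3, -0.1, -3.3]
opening: 0.0275
grip_force: 60.1
```

step_arm(commands=[[0,[0,0,0],10],[0,[0,0,0],20],[0,[0,0,0],30],[0,[0,0,0],40],[0,[0,0,0],50],[0,[0,0,0],60],[0,[0,0,0],70],[0,[0,0,0],80],[0,[0,0,0],87],[0,[0,0,0],90],[0,[0,0,0],90]])

```text
t: 15.22
tool_pos: [0.5054, 0.1438, 0.3546]
tool_rot: [2.75, 1.519, -0.001]
contact_force: [-0.2, 0.0, -4.0]
opening: 0.0273
grip_force: 60.1
```

Run:
```python
from h import *
goto([.628,-.018,.2],-7.7)
a=eyes.get_image("top");cv2.imwrite("pics/t5.png",a[:,:,::-1]);g=cv2.cvtColor(a,cv2.COLOR_RGB2GRAY)
m=np.zeros_like(g);m[130:150,240:290]=g[130:150,240:290]>165
r=cv2.minAreaRect(big(m));P=ray("top",cv2.boxPoints(r),.125);print(r,P.mean(0),P.round(4).tolist())
```

```text
t 15.22 grasp [0.5054 0.1437 0.1996] head 57.8 shift [-71.6 189.9  -0.4] yaw 65.5 q6 40.0 F [-0.2  0.  -4. ] grip 60.1 open 0.0273
((263.5135192871094, 141.41891479492188), (33.70178985595703, 2.6303837299346924), 9.462322235107422) [ 0.72076188 -0.03070123  0.125     ] [[0.7233, 0.0153, 0.125], [0.7305, 0.0143, 0.125], [0.7182, -0.0767, 0.125], [0.7111, -0.0757, 0.125]]
```

step_arm(commands=[[0,[-5,12,0],6],[0,[-14,36,0],14],[0,[-24,64,0],23],[0,[-34,92,0],32],[0,[-45,120,0],41],[0,[-56,148,0],50],[0,[-66,172,0],58],[0,[-71,187,0],64],[0,[-72,190,0],65.5],[0,[-72,190,30],65.5],[0,[-72,190,60],65.5],[0,[-72,190,60],65.5]])

```text
t: 16.77
tool_pos: [0.6266, -0.0173, 0.2911]
tool_rot: [-3.134, 0.208, 0.012]
contact_force: [-0.8, -0.3, -3.5]
opening: 0.027
grip_force: 60.0
```

Run:
```python
from h import *
goto([.628,-.018,.0997],-7.7)
a=eyes.get_image("top")[90:190,210:330,::-1];b=eyes.get_image("side")[140:230,160:280,::-1]
cv2.imwrite("pics/c6.png",np.hstack([cv2.resize(x,(400,300),interpolation=3) for x in(a,b)]))
```

```text
t 16.77 grasp [ 0.6254 -0.0171  0.1361] head -7.6 shift [ 3.   0.5 36.4] yaw 0.1 q6 89.0 F [-0.8 -0.3 -3.5] grip 60.0 open 0.027
```

View pics/c6.png

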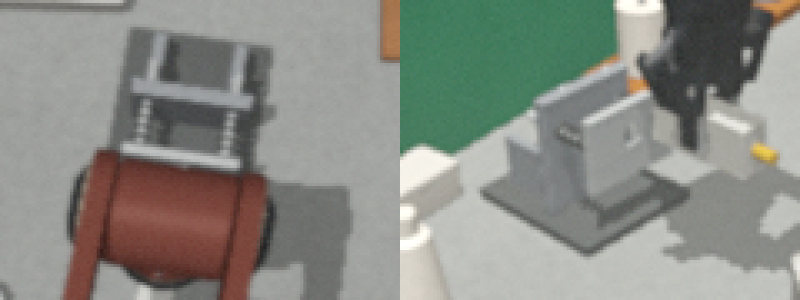

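The block faces the fence plate with its stud towards the robot, and the hole shows in the side crop at (630,130). Next I'll lower it to hole height.

step_arm(commands=[[0,[0,0,15],0],[0,[1,0,30],0],[0,[2,0,35],0],[0,[2,0,35],0],[0,[2,0,35],0],[0,[2,0,35],0],[0,[2,0,35],0]])

```text
t: 17.75
tool_pos: [0.6303, -0.0183, 0.2602]
tool_rot: [3.134, -0.211, 0.001]
contact_force: [-1.3, 0.2, -3.8]
opening: 0.0271
grip_force: 60.1
```

Run:
```python
from h import *
goto([.6675,-.0233,.0997],-7.7)
b=eyes.get_image("side")[155:215,180:260,::-1]
cv2.imwrite("pics/c7.png",cv2.resize(b,(800,600),interpolation=3))
```

```text
t 17.75 grasp [ 0.6305 -0.0183  0.1052] head -7.7 shift [37.4 -0.   5.5] yaw 0.0 q6 89.0 F [-1.3  0.2 -3.8] grip 60.1 open 0.0271
```

View pics/c7.png

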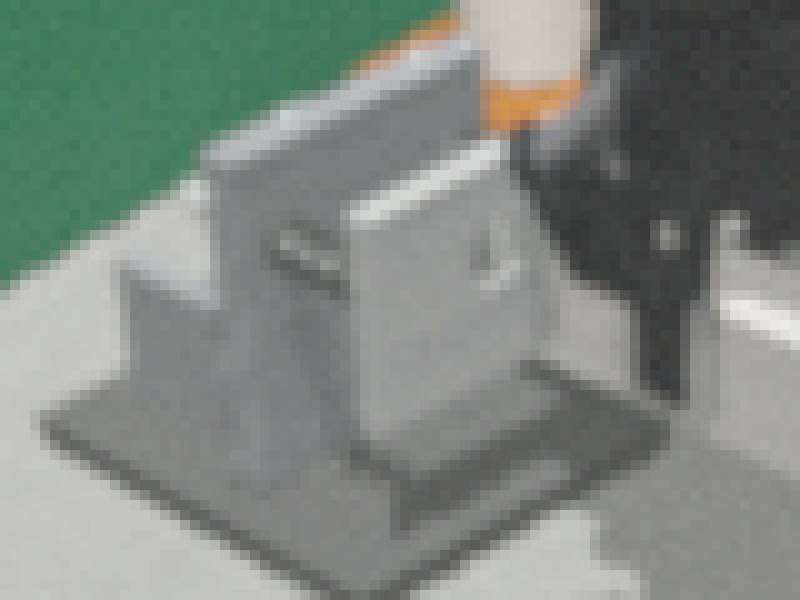

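The hole is centred at crop (490,258), which is side pixel (229,181). I'll compare its ray with the expected point and then approach to just short of contact.

Run:
```python
from h import *
print(ray("side",[229.2,180.8],.095))
```

```text
[[ 0.71497382 -0.02615709  0.095     ]]
```

step_arm(commands=[[0,[5,0,5],0],[0,[12,0,5],0],[0,[20,0,5],0],[0,[26,0,5],0],[0,[28,0,5],0],[0,[28,0,5],0],[0,[28,0,5],0],[0,[28,0,5],0]])

```text
t: 18.8
tool_pos: [0.6578, -0.022, 0.2547]
tool_rot: [-3.134, 0.211, 0.0]
contact_force: [0.4, -0.7, -4.2]
opening: 0.0275
grip_force: 60.1
```

Run:
```python
from h import *
goto([.6675,-.0233,.0997],-7.7)
```

```text
t 18.8 grasp [ 0.6577 -0.022   0.0997] head -7.7 shift [ 9.8  0.  -0. ] yaw 0.0 q6 89.0 F [ 0.4 -0.7 -4.2] grip 60.1 open 0.0275
```

step_arm(commands=[[0,[2,-1,0],0],[0,[4,-1,0],0],[0,[6,-1,0],0],[0,[8,-1,0],0],[0,[9,-1,0],0],[0,[10,-1,0],0],[0,[11,-1,0],0],[0,[11,-1,0],0],[0,[11,-1,0],0]])

```text
t: 19.92
tool_pos: [0.6687, -0.0225, 0.2545]
tool_rot: [-3.135, 0.211, 0.002]
contact_force: [-3.4, -0.3, -3.5]
opening: 0.0273
grip_force: 60.4
```

step_arm(commands=[[0,[1,0,0],0],[0,[2,0,0],0],[0,[3,0,0],0],[0,[4,0,0],0],[0,[5,0,0],0],[0,[5,0,0],0],[0,[5,0,0],0],[0,[5,0,0],0]])

```text
t: 20.92
tool_pos: [0.6734, -0.0231, 0.2545]
tool_rot: [-3.134, 0.211, 0.005]
contact_force: [-7.6, 0.9, -1.1]
opening: 0.0274
grip_force: 60.7
```

Run:
```python
from h import *
goto([.6675,-.0233,.0997],-7.7)
```

```text
t 20.93 grasp [ 0.6729 -0.0231  0.0995] head -7.7 shift [-5.4  1.  -0.1] yaw 0.0 q6 89.0 F [-7.6  0.9 -1.1] grip 60.7 open 0.0274
```

step_arm(commands=[[0,[1,0,0],0],[0,[2,0,0],0],[0,[2,0,0],0],[0,[2,0,0],0],[0,[2,0,0],0],[0,[2,0,0],0]])

```text
t: 21.68
tool_pos: [0.6752, -0.0234, 0.2545]
tool_rot: [-3.134, 0.211, 0.006]
contact_force: [-9.1, 0.2, 0.8]
opening: 0.0277
grip_force: 60.8
```

Run:
```python
from h import *
goto([.6675,-.0233,.0997],-7.7)
a=eyes.get_image("top")[90:190,210:330,::-1];b=eyes.get_image("side")[140:230,160:280,::-1]
cv2.imwrite("pics/c8.png",np.hstack([cv2.resize(x,(400,300),interpolation=3) for x in(a,b)]))
goto([.6675,-.0233,.0997],-7.7)
```

```text
t 21.68 grasp [ 0.6746 -0.0233  0.0995] head -7.7 shift [-7.   0.9 -0.1] yaw 0.0 q6 89.0 F [-9.1  0.2  0.8] grip 60.8 open 0.0277
t 21.77 grasp [ 0.6746 -0.0233  0.0996] head -7.7 shift [-7.   1.  -0.1] yaw 0.0 q6 89.0 F [-9.9  0.7  1.3] grip 60.8 open 0.0276
```

View pics/c8.png

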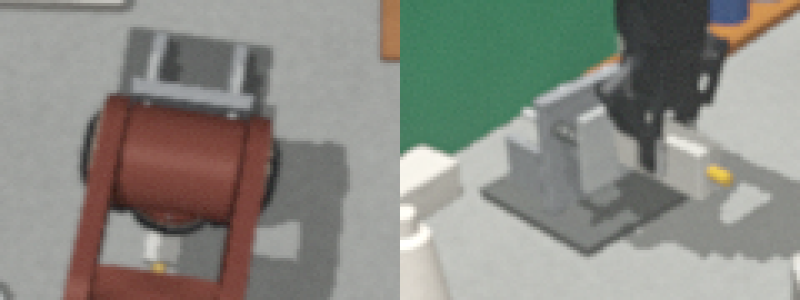

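The block is flat on the plate, level and centred as measured, and pushing at about 10 N with the plate a few mm back. I'm handing it in.

```bash
python3 -c "
from station import finish_job
print(finish_job())"
```

```text
the job is handed in; nothing more can be done
None
```

I showed the guide's flat end and then its stud to the inspection camera and handed the job in with its flat end pressed on the fence plate at about 10 N, still gripped; the hand-in returned no verdict.

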